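# Open the push-catch larder locker in a camper galley

### The arm

A 7-joint arm with a two-finger parallel gripper is mounted at the origin on the work surface. World frame = base frame: x ahead of the robot, y to its left, z up, the work surface at z = 0. Lengths are in m, angles in rad, forces in N, time in s.
With the tool pointing down it reaches from about 0.35 to 0.9 m from the base axis. Payload 8.1 kg.
Tool frame: the origin (TCP) lies where the fingers leave the gripper's body, on its centre line; the fingertips stand 66 mm ahead of it and the grasp point (between the pads) lies 47 mm ahead of it (arm.tip_reach is the distance from the TCP to the fingertips, in m); z points along the fingers, y is the direction in which the jaws open and shut (so a half turn about z gives the same grasp; the last joint's range is limited). The gripper opens to 92 mm and grips with 3 to 60 N. Pads are 19 mm wide; open, the fingers measure 130 mm over their backs; the gripper's body (75 mm by 190 mm) begins 47 mm behind the grasp point.
Start: joints at [0.997, 0.434, 0.025, 1.573, -0.012, 1.134, -0.075], TCP at [0.283, -0.557, 0.292] pointing down, gripper open.
Joint ranges: [-2.62, 2.62], [-0.44, 2.09], [-1.27, 1.32], [0.08, 2.57], [-1.32, 4.46], [0.12, 2], [-2.74, 2.74]. Speed limits (rad/s): [2.22, 2.22, 3.01, 3.01, 3.14, 3.14, 3.14].

### API

Orientations are given as a rotation vector (axis times angle).
In Python, from cell import arm gives the robot as it stands.
- The arm moves only by the tool carry_out, never from a script. Its argument "plan" is a list of rows, each a list of 5 numbers: the shift along the world's x, y, z in cm, then the turn about the world's z in rad, then the finger opening in cm, from 0 to 9.18. In form: [[tx, ty, tz, spin, fingers], ...]. A call has 1 to 20 rows; each row is the pose to reach, as a shift and turn from the pose measured when the call began; what a row does not reach only later rows make up. A row lasts 1/10 s, in which the tool goes at most 50 mm and 8.59 degrees, less where a joint would pass 70% of its speed; a pose out of reach is approached as far as the arm can. A call with a gripper value outside its range is refused whole. The fingers move at their own pace and stop on an object; "squeeze" is the grip in N (left out, the last holds). Time passes only in rows, so rows that repeat a pose let the fingers close. It gives the time, the measured TCP pose, the force and the opening at its end, in the units of the state.
- arm.observe(): the state, without advancing time (a new reading comes with each control period).
- arm.get_image(name): name is "scene" or "top" or "wrist"; returns (picture, depth): 384x512x3 uint8, red, green, blue; 384x512 float32, m along the optical axis (not along the pixel's ray), 0 where there is no reading.
- arm.get_calibration(name): a dict with "intrinsics" (3x3 intrinsics, pixels), "rvec" (rotation vector, rad) and "tvec" (3), from world to camera coordinates, as OpenCV has them; the wrist camera has in their place "tool_from_camera" (4x4, takes a point from camera to tool coordinates, whose origin is the TCP and whose axes are the flange's). Camera axes: x right, y down, z forward; pixel columns grow to the right and rows downward; lengths in m; the calibration is good to about 2 mm. The wrist camera is an equidistant fisheye: a pixel r from the principal point sees the ray r / f radians off the axis. A picture is of the moment at which its call begins: read the wrist's pose just before it. get_calibration takes no time and is no camera call.
- arm.sign_off(): hands the job in, once; it reports no verdict.
The state is a dict: "clock": time; "joints": joint angles; "dq": joint speeds; "joint_efforts": joint torques, N m; "position": TCP position; "ee_rot": TCP orientation; "force": force on the tool from outside, world axes, zero at the start; "ft_torque": the same for the moment, N m; "width": opening from 0.0 (shut) to 1.0 (fully open).
Only numpy, scipy, OpenCV 4.12 (cv2) and the standard library are available. Lean on these libraries where they do the work, as an engineer would, in place of code of your own. Each camera call takes 0.05 s, during which the arm holds its last target. There are 200 camera calls.

### The job

Open the ventilated locker behind the worktop, the one whose lid has louvre slots: gently press down the front edge of its lid with a fingertip until the push catch lets go and the spring lifts the lid ajar, then push the lid up and right back with light fingers, until it leans open by itself well past upright. Push only: do not grip the lid or pick anything up, keep the other two lids shut and leave the jars, bottles and dishes standing where they are.

Things in the scene. Friction and masses are not known exactly. Their poses are not given: they have to be found in the camera images.
- locker_louvre: the ventilated locker: one of three white boxes in a row behind the worktop, which swap places. 200 mm wide (y), 220 mm deep (x), lid flush with its top, 110 mm above this origin (centre of its underside), 130 mm above the worktop. Its -x axis points out of its front. Before the lid a 14 mm front rail, behind it a 39 mm ledge. End panels of the row stand 4 mm higher than the lids
- louvre_press (a point): where to press: top face of the louvred lid's solid front rail, mid-width, 18 mm behind the free front edge. Moves with the lid; axes of the lid: x towards the hinge, y along it, z out of the top face. Pressed about 4 mm down (some 7 N; hard stop at 5.3 mm) the catch trips; when the finger leaves, the spring raises the lid
- louvre_hinge (a point): middle of the louvred lid's hinge line, at the rear edge of its top face; y axis is the hinge. Smooth lacquered lid: 165 mm from hinge to free front edge (147 mm to the press point), 180 mm wide, 12 mm thick below its top face, about 0.25 kg, four slats with open slots between across its middle, a solid rail 52 mm wide at the free edge
- lid_louvre (a joint): opening angle of the louvred lid (rad): 0 shut, -0.036 pressed fully down, about 0.48 sprung ajar, resting on the catch's plunger (free edge 76 mm up), 1.57 upright, 1.80 leaning back at its stop. Let go between ajar and upright it falls back onto the plunger; well past upright it leans back by itself. The tripped catch does not latch again
- lid_plain (a joint): opening angle of the neighbouring plain lid (rad), 0 shut; the same push catch and size, no slots
- lid_cups (a joint): opening angle of the neighbouring lid with two round cup recesses (rad), 0 shut; the same push catch and size
- tumbler: white open tumbler, 74 mm across, 85 mm high, standing in a cup recess of the cup-recess lid; origin at the centre of its underside
- juice: amber glass juice bottle with a white cap, 68 mm across, 190 mm high, on the worktop in front of the plain locker; origin at the centre of its underside
- mustard: jar with a black screw lid, 62 mm across, 85 mm high, standing on the plain lid; origin at the centre of its underside
- yoghurt_pot: white yoghurt pot, 90 mm across the lid, 64 mm high, on the worktop in front of the cup-recess locker; origin at the centre of its underside
- yoghurt_drink: white waisted drink bottle, 50 mm across, 104 mm high, on the worktop to the left; origin at the centre of its underside
- fruit_bowl: terracotta bowl of grapes, 180 mm across, 60 mm high, on the worktop to the right; origin at the centre of its underside

How it is judged:
By the outcome, as a careful person would: the job done as asked, in the order asked, and still so for the second after the job is handed in, with the robot touching nothing.
It also fails if it takes over 48 s, if anything falls off the work surface, if the arm or the gripper's body presses on something with over 40 N, if the wrist force passes 120 N, or if a joint passes its speed limit or range.

## Working session

There is one attempt and no reset: what is moved stays moved. The work goes in short steps, Python scripts to look and compute and a tool call to move; the robot and the scene stay as the last step left them, time stands still between calls to the robot, and variables do not carry over. Pictures are saved under pics/ and viewed, about 8 in all and at most 12, crops included, and the job is handed in when it is done.

Besides the shell and the picture viewer there is one more tool, called after "Call:" as name(argument=value, ...), one argument or row to a line, values as JSON. carry_out: Moves the arm, as the interface text tells. Its arguments: {"type":"object","properties":{"plan":{"type":"array"},"squeeze":{"type":"number"}},"required":["plan"]}

```bash
ls; mkdir -p pics
cat > h.py <<'E'
import numpy as np, cv2
from scipy.spatial.transform import Rotation as R
from cell import arm
def grab(n,f=None):
    p,d=arm.get_image(n)
    if f: cv2.imwrite('pics/'+f,p[:,:,::-1])
    return p,d
def cloud(n,d):
    c=arm.get_calibration(n);K=np.array(c['intrinsics']);Rm=R.from_rotvec(np.ravel(c['rvec'])).as_matrix();t=np.ravel(c['tvec'])
    v,u=np.mgrid[:d.shape[0],:d.shape[1]]
    P=np.stack([(u-K[0,2])/K[0,0]*d,(v-K[1,2])/K[1,1]*d,d],-1)
    return (P-t)@Rm
E
python3 - <<'E'
from h import *
for n in('scene','top'):
    p,d=grab(n,n+'1.png'); np.savez('pics/'+n+'1.npz',p=p,d=d,X=cloud(n,d))
    c=arm.get_calibration(n);print(n,c)
s=arm.observe();print(s)
a=cv2.imread('pics/scene1.png');b=cv2.imread('pics/top1.png')
E
```

```text
pics
scene {'intrinsics': array([[430.78024637,   0.        , 251.15506331],
       [  0.        , 430.78024637, 192.4742967 ],
       [  0.        ,   0.        ,   1.        ]]), 'rvec': array([ 2.26593073,  1.13695639, -0.39310322]), 'tvec': array([-0.2929232 , -0.28085598,  1.63224338])}
top {'intrinsics': array([[494.42531116,   0.        , 254.04603697],
       [  0.        , 494.42531116, 184.10097684],
       [  0.        ,   0.        ,   1.        ]]), 'rvec': array([ 2.09666498, -2.15696109,  0.14352481]), 'tvec': array([0.01222293, 0.51287161, 1.5819757 ])}
{'clock': 0.1, 'joints': array([ 0.99740052,  0.43517983,  0.02494281,  1.57399139, -0.01155928,
        1.13399726, -0.07508249]), 'dq': array([-6.18110092e-05, -3.00902051e-03, -1.00750705e-03, -3.63159296e-03,
        4.21335596e-05,  5.90773814e-04, -1.12165223e-03]), 'joint_efforts': array([ 2.92940596e-03, -6.69121242e+01,  9.88103449e-01, -3.15144396e+01,
       -6.04467583e-02,  3.74961819e-02,  6.94469327e-05]), 'position': array([ 0.28330034, -0.55670187,  0.29151225]), 'ee_rot': array([-3.05364399e+00, -7.32388968e-01,  7.57300172e-04]), 'force': array([-0.27123375,  1.22565851,  0.66764882]), 'ft_torque': array([ 0.05743006, -0.02689747,  0.00530578]), 'width': 0.9994979599492154}
```

View pics/scene1.png

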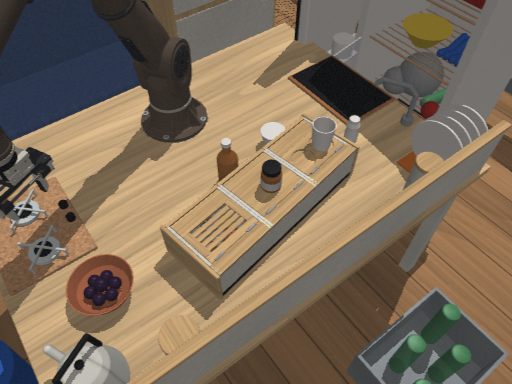

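View pics/top1.png

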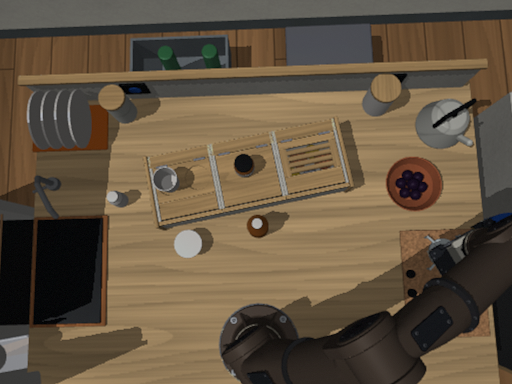

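The louvred lid is the right-hand (−y) locker, around (310,158) in top and (220,232) in scene. The juice bottle (258,225) and pot (188,244) stand in front of its neighbours. Next I'll make a metric view of the lid plane.

Run:
```python
from h import *
z=np.load('pics/top1.npz');p,d,X=z['p'],z['d'],z['X']
for u,v in [(310,158),(290,190),(335,180),(345,150),(280,160),(350,250),(258,225),(245,160)]: print(u,v,X[v,u].round(3))
# ortho on plane z=0.13: x 0.35..0.75 up, y left; 1px=0.5mm... 
c=arm.get_calibration('top');K=c['intrinsics']
s=0.0005;W,H=760,600;x1,y1=0.75,0.06
ii,jj=np.mgrid[:H,:W]
P=np.stack([x1-ii*s,y1-jj*s,np.full(ii.shape,.13)],-1).reshape(-1,3)
uv,_=cv2.projectPoints(P,np.ravel(c['rvec']),np.ravel(c['tvec']),K,None)
m=uv.reshape(H,W,2).astype(np.float32)
o=cv2.remap(p,m[...,0],m[...,1],cv2.INTER_CUBIC)
cv2.imwrite('pics/ortho.png',o[:,:,::-1])
zz=X[...,2]; k=(abs(zz-.13)<.008)&(d>0)
ys,xs=np.nonzero(k); Q=X[k]; Q=Q[(Q[:,0]>.3)&(Q[:,0]<.8)]
print(len(Q),Q.min(0),Q.max(0),np.median(Q[:,2]))
r=cv2.minAreaRect((Q[:,:2]*1000).astype(np.float32));print(r)
```

```text
310 158 [ 0.589 -0.187  0.068]
290 190 [ 0.477 -0.115  0.126]
335 180 [ 0.503 -0.254  0.136]
345 150 [ 0.597 -0.291  0.132]
280 160 [ 0.572 -0.087  0.131]
350 250 [ 0.291 -0.31  -0.001]
258 225 [ 0.367 -0.014  0.188]
245 160 [0.558 0.019 0.215]
13477 [ 0.34158648 -0.68873673  0.12200049] [0.799972   0.68300423 0.13799112] 0.1295988336950198
((570.3701171875, -2.728759765625), (1371.6446533203125, 457.5513000488281), 89.93042755126953)
```

View pics/ortho.png

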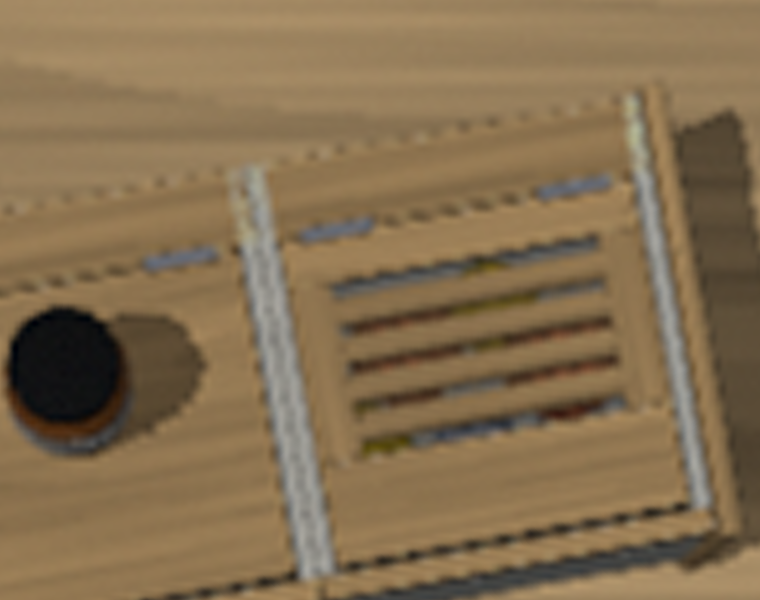

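The lid's front gap runs from ortho (333,572) to (690,508). That gives a width of 181 mm (180 given), a yaw of about 0.175 rad and a front-edge middle of about (0.481, −0.1955). Stepping 165 mm back lands on the visible hinge line (454,212), at about (0.644, −0.167). The press point is therefore about (0.499, −0.192, 0.130). I'll move above it with the fingers shut.

Call:
carry_out(
  plan=[
    [2,3.4,0.5,-0.03,0],
    [4.5,7.5,1,-0.08,0],
    [7,12,1,-0.13,0],
    [9.5,16,1,-0.18,0],
    [12,20,1,-0.23,0],
    [14.5,24.5,1,-0.28,0],
    [17,28.5,1,-0.294,0],
    [19,32,1,-0.294,0],
    [20.5,34.5,0.5,-0.294,0],
    [21.6,36.4,0,-0.294,0],
    [21.6,36.4,-2,-0.294,0],
    [21.6,36.4,-4,-0.294,0],
    [21.6,36.4,-5,-0.294,0],
    [21.6,36.4,-5,-0.294,0],
    [21.6,36.4,-5,-0.294,0],
  ],
  squeeze=5,
)

```text
clock: 1.6
position: [0.4994, -0.1929, 0.2419]
ee_rot: [-3.128, -0.276, 0.0]
force: [0.5, -0.4, 0.9]
width: 0.006
```

Run:
```python
from h import *
s=arm.observe();print(s['clock'],s['position'],s['ee_rot'],s['force'],s['width'],arm.tip_reach)
M=R.from_rotvec(s['ee_rot']).as_matrix();print(M.round(3))
grab('wrist','w1.png');c=arm.get_calibration('wrist');print(c)
T=np.array(c['tool_from_camera']);K=np.array(c['intrinsics'])
# predicted pixels of lid corners, press point
yaw=.175;ex=np.array([np.cos(yaw),np.sin(yaw),0]);ey=np.array([-ex[1],ex[0],0])
F=np.array([.481,-.1955,.13])
for nm,q in dict(press=F+.018*ex,fl=F+.09*ey,fr=F-.09*ey,rl=F+.165*ex+.09*ey,rr=F+.165*ex-.09*ey,tip=s['position']+M[:,2]*arm.tip_reach).items():
    t=M.T@(q-s['position']); k=np.linalg.inv(T)@np.r_[t,1]
    th=np.arctan2(np.hypot(k[0],k[1]),k[2]);ph=np.arctan2(k[1],k[0]);print(nm,(K[0,2]+K[0,0]*th*np.cos(ph)).round(1),(K[1,2]+K[1,1]*th*np.sin(ph)).round(1))
```

```text
1.6 [ 0.49940197 -0.1929365   0.24192795] [-3.12802963e+00 -2.76426397e-01  2.11501340e-04] [ 0.52685418 -0.42734682  0.90876361] 0.006144838096185972 0.0655
[[ 0.985  0.175 -0.   ]
 [ 0.175 -0.985  0.001]
 [-0.    -0.001 -1.   ]]
{'intrinsics': array([[297.31863964,   0.        , 253.45282454],
       [  0.        , 297.31863964, 195.72006455],
       [  0.        ,   0.        ,   1.        ]]), 'tool_from_camera': array([[ 7.75875299e-04, -9.64823284e-01, -2.62898133e-01,
         7.09001240e-02],
       [ 9.99999570e-01,  8.82051051e-04, -2.85846178e-04,
        -4.96288731e-04],
       [ 5.07680623e-04, -2.62897798e-01,  9.64823554e-01,
        -9.20581021e-02],
       [ 0.00000000e+00,  0.00000000e+00,  0.00000000e+00,
         1.00000000e+00]])}
press 253.5 216.8
fl 138.9 237.0
fr 368.0 237.6
rl 129.8 21.0
rr 378.1 21.5
tip 254.4 242.3
```

View pics/w1.png

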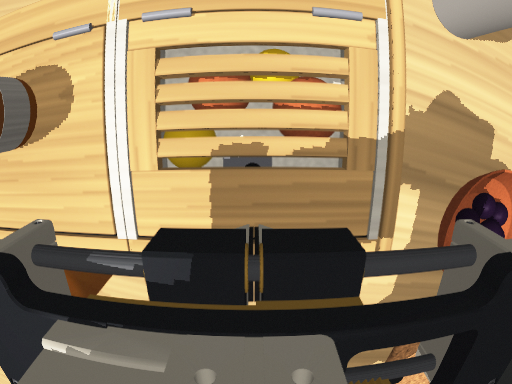

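The wrist view confirms it: the predicted lid corners (130,21), (378,21), (139,237) and (368,237) sit on the seen corners, and the fingers are centred. Now I'll press in small steps.

Call:
carry_out(
  plan=[
    [0,0,-2,0,0],
    [0,0,-3.5,0,0],
    [0,0,-4.2,0,0],
    [0,0,-4.5,0,0],
    [0,0,-4.65,0,0],
    [0,0,-4.75,0,0],
    [0,0,-4.85,0,0],
    [0,0,-4.9,0,0],
    [0,0,-4.9,0,0],
  ],
)

```text
clock: 2.55
position: [0.5, -0.1931, 0.1942]
ee_rot: [-3.129, -0.276, -0.003]
force: [-1.4, 0.6, 6.2]
width: 0.001
```

Call:
carry_out(
  plan=[
    [0,0,-0.15,0,0],
    [0,0,-0.25,0,0],
    [0,0,-0.3,0,0],
    [0,0,-0.3,0,0],
  ],
)

```text
clock: 2.95
position: [0.5, -0.1932, 0.1919]
ee_rot: [-3.129, -0.276, -0.004]
force: [-2.3, 0.5, 5.7]
width: 0.006
```

Call:
carry_out(
  plan=[
    [0,0,-0.06,0,0],
    [0,0,-0.12,0,0],
    [0,0,-0.12,0,0],
  ],
)

```text
clock: 3.25
position: [0.5, -0.1931, 0.1915]
ee_rot: [-3.129, -0.276, -0.004]
force: [-3.2, 0.7, 7.0]
width: 0.005
```

Call:
carry_out(
  plan=[
    [0,0,-0.1,0,0],
    [0,0,-0.16,0,0],
    [0,0,-0.16,0,0],
  ],
)

```text
clock: 3.55
position: [0.5, -0.1931, 0.1907]
ee_rot: [3.129, 0.276, 0.005]
force: [-3.0, 1.2, 6.4]
width: 0.005
```

Call:
carry_out(
  plan=[
    [0,0,1.5,0,0],
    [-0.5,0,5,0,0],
    [-1,0,9,0,0],
    [-1,0,11,0,0],
    [-1,0,11,0,0],
    [-1,0,11,0,0],
  ],
)

```text
clock: 4.15
position: [0.4901, -0.1931, 0.301]
ee_rot: [3.129, 0.276, 0.007]
force: [0.2, 0.6, -0.2]
width: 0.002
```

Run:
```python
from h import *
p,d=grab('scene','s2.png');X=cloud('scene',d);z=np.load('pics/scene1.npz')
D=X[...,2]-z['X'][...,2]; 
yaw=.175;ex=np.array([np.cos(yaw),np.sin(yaw),0]);ey=np.array([-ex[1],ex[0],0]);F=np.array([.481,-.1955,.13])
L=(X-F)@np.stack([ex,ey,[0,0,1]],1)
for a in range(-20,171,10):
    k=(abs(L[...,0]-a/1000)<.005)&(abs(L[...,1]-.0)<.085)&(d>0)&(L[...,2]>-.03)&(L[...,2]<.12)
    print(a,k.sum(),(np.percentile(L[...,2][k],[10,50,90])*1000).round() if k.any() else '')
cv2.imwrite('pics/s2c.png',cv2.resize(p[90:300,130:380,::-1],None,fx=3,fy=2.8))
```

```text
-20 0 
-10 13 [-1. -1.  1.]
0 45 [-25. -11.  -0.]
10 2 [117. 118. 119.]
20 148 [ 72.  75. 114.]
30 239 [68. 71. 75.]
40 258 [63. 67. 70.]
50 271 [57. 61. 65.]
60 250 [52. 56. 59.]
70 138 [43. 51. 55.]
80 269 [39. 44. 48.]
90 162 [33. 38. 42.]
100 232 [29. 33. 37.]
110 201 [24. 27. 30.]
120 187 [16. 23. 27.]
130 244 [13. 17. 21.]
140 124 [ 8. 13. 17.]
150 226 [ 6.  9. 12.]
160 251 [-0.  3.  7.]
170 198 [-2.  0.  4.]
```

View pics/s2c.png

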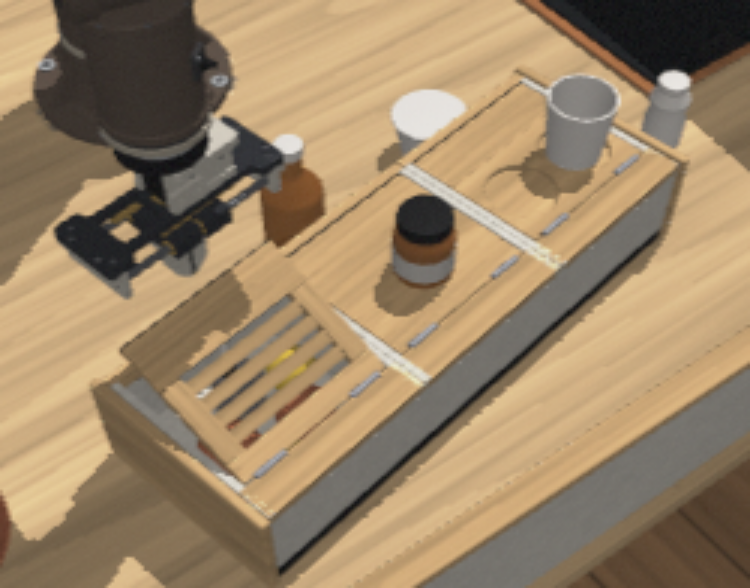

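The catch let go. The lid is ajar with its edge at lid-x ≈19 mm and +76 mm, i.e. θ≈0.48, and the other lids are shut. Next I'll lower the fingertips in front of the raised edge and push back and up along its arc.

Call:
carry_out(
  plan=[
    [-1.5,-0.25,0,0,0],
    [-2.9,-0.5,0,0,0],
    [-2.9,-0.5,-2.5,0,0],
    [-2.9,-0.5,-5,0,0],
    [-2.9,-0.5,-7,0,0],
    [-2.9,-0.5,-7,0,0],
    [-2,-0.35,-7,0,0],
    [-1.1,-0.2,-7,0,0],
    [-0.7,-0.12,-7,0,0],
    [-0.3,-0.06,-7,0,0],
    [-0.1,-0.02,-6.6,0,0],
    [0.2,0.03,-6.2,0,0],
    [0.2,0.03,-6.2,0,0],
  ],
)

```text
clock: 5.5
position: [0.4883, -0.1935, 0.2381]
ee_rot: [-3.129, -0.274, 0.008]
force: [-16.3, -1.0, 6.8]
width: 0.006
```

```bash
cat >> h.py <<'E'
yaw=.175;ex=np.array([np.cos(yaw),np.sin(yaw),0]);ey=np.array([-ex[1],ex[0],0]);F=np.array([.481,-.1955,.13])
def lidpts(f=None):
    p,d=grab('scene',f);X=cloud('scene',d)
    return p,(X-F)@np.stack([ex,ey,[0,0,1]],1)
E
python3 - <<'E'
from h import *
s=arm.observe();q=s['position']-F;print('s',q@ex,'lat',q@ey,'tipz',s['position'][2]-.0655,s['force'])
p,L=lidpts('s3.png')
for a in range(10,171,20):
    k=(abs(L[...,0]-a/1000)<.005)&(abs(abs(L[...,1])-.06)<.025)&(L[...,2]>-.03)&(L[...,2]<.17)
    print(a,k.sum(),(np.percentile(L[...,2][k],[10,50,90])*1000).round() if k.any() else '')
cv2.imwrite('pics/s3c.png',cv2.resize(p[90:300,130:380,::-1],None,fx=3,fy=2.8))
E
```

```text
s 0.007568870565116315 lat 0.0007042871420083596 tipz 0.17256329900266756 [-16.34491493  -0.97817517   6.79807125]
10 44 [148. 150. 152.]
30 323 [ 78. 125. 153.]
50 195 [ 65.  69. 142.]
70 111 [53. 57. 60.]
90 107 [38. 43. 48.]
110 113 [27. 31. 35.]
130 134 [17. 20. 24.]
150 140 [ 6.  9. 12.]
170 128 [-2.  1.  4.]
```

View pics/s3c.png

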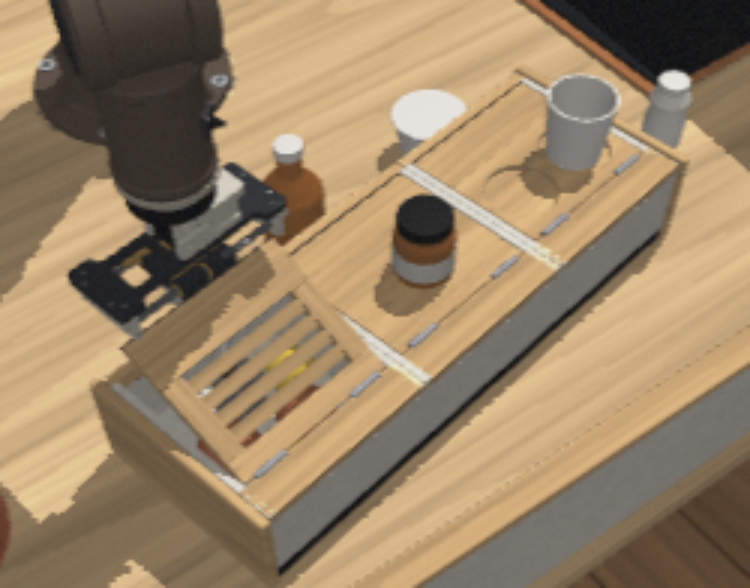

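Lid is at θ≈0.52. The edge is dragging on the finger (16 N horizontal, friction ≈0.4), so I'll lift faster than the edge rises and let the friction help.

Call:
carry_out(
  plan=[
    [0,0,0.3,0,0],
    [0.05,0.01,0.7,0,0],
    [0.3,0.05,1.2,0,0],
    [0.6,0.1,1.7,0,0],
    [1.0,0.18,2.4,0,0],
    [1.5,0.26,3.15,0,0],
    [2.0,0.35,4.0,0,0],
    [2.5,0.44,4.8,0,0],
    [3.0,0.53,5.5,0,0],
    [3.6,0.64,6.1,0,0],
    [3.6,0.64,6.1,0,0],
  ],
)

```text
clock: 6.65
position: [0.5255, -0.1868, 0.2998]
ee_rot: [-3.129, -0.275, 0.005]
force: [-1.5, -0.5, 1.4]
width: 0.007
```

```bash
cat > chk.py <<'E'
from h import *
import sys
s=arm.observe();q=s['position']-F;print('s',q@ex,'lat',q@ey,'tipz',s['position'][2]-.0655,s['force'])
p,L=lidpts(sys.argv[1]+'.png')
k=(abs(L[...,1])>.05)&(abs(L[...,1])<.085)&(L[...,0]>.05)&(L[...,0]<.25)&(L[...,2]>.02)&(L[...,2]<.17)
A=np.degrees(np.arctan2(L[...,2],.165-L[...,0]))[k]
h,e=np.histogram(np.radians(A),np.arange(0,2.2,.1));print(dict(zip(e.round(1),h)))
cv2.imwrite('pics/'+sys.argv[1]+'c.png',cv2.resize(p[90:300,130:380,::-1],None,fx=3,fy=2.8))
E
python3 chk.py s4
```

```text
s 0.04530904330040409 lat 0.000809420884848513 tipz 0.23432662200970283 [-1.49372722 -0.52914876  1.39124138]
{np.float64(0.0): np.int64(0), np.float64(0.1): np.int64(0), np.float64(0.2): np.int64(0), np.float64(0.3): np.int64(0), np.float64(0.4): np.int64(0), np.float64(0.5): np.int64(0), np.float64(0.6): np.int64(1), np.float64(0.7): np.int64(13), np.float64(0.8): np.int64(206), np.float64(0.9): np.int64(984), np.float64(1.0): np.int64(22), np.float64(1.1): np.int64(1), np.float64(1.2): np.int64(0), np.float64(1.3): np.int64(0), np.float64(1.4): np.int64(0), np.float64(1.5): np.int64(0), np.float64(1.6): np.int64(0), np.float64(1.7): np.int64(0), np.float64(1.8): np.int64(0), np.float64(1.9): np.int64(0), np.float64(2.0): np.int64(0)}
```

Lid is at θ≈0.93 and the push is light (≈2 N). I'll continue over the top.

Call:
carry_out(
  plan=[
    [0.6,0.1,0.5,0,0],
    [1.2,0.21,1.0,0,0],
    [1.9,0.33,1.45,0,0],
    [2.5,0.45,1.8,0,0],
    [3.2,0.57,2.0,0,0],
    [4.0,0.7,2.2,0,0],
    [4.7,0.83,2.3,0,0],
    [5.5,0.97,2.4,0,0],
    [6.2,1.1,2.5,0,0],
    [7.0,1.25,2.5,0,0],
    [7.8,1.38,2.6,0,0],
    [8.6,1.52,2.6,0,0],
    [9.2,1.62,2.6,0,0],
    [9.8,1.73,2.6,0,0],
    [10.3,1.82,2.6,0,0],
    [10.8,1.91,2.6,0,0],
    [11.2,1.98,2.6,0,0],
    [11.6,2.05,2.6,0,0],
    [11.6,2.05,2.6,0,0],
  ],
)

```text
clock: 8.6
position: [0.6412, -0.1662, 0.3251]
ee_rot: [-3.129, -0.275, 0.007]
force: [0.2, -0.2, -0.9]
width: 0.001
```

```bash
python3 chk.py s5
```

```text
s 0.1628334560496087 lat 0.0009394995413317363 tipz 0.2595977744000902 [ 0.18747854 -0.19203075 -0.87984936]
{np.float64(0.0): np.int64(0), np.float64(0.1): np.int64(0), np.float64(0.2): np.int64(0), np.float64(0.3): np.int64(0), np.float64(0.4): np.int64(0), np.float64(0.5): np.int64(0), np.float64(0.6): np.int64(0), np.float64(0.7): np.int64(0), np.float64(0.8): np.int64(0), np.float64(0.9): np.int64(0), np.float64(1.0): np.int64(0), np.float64(1.1): np.int64(0), np.float64(1.2): np.int64(0), np.float64(1.3): np.int64(0), np.float64(1.4): np.int64(0), np.float64(1.5): np.int64(1), np.float64(1.6): np.int64(14), np.float64(1.7): np.int64(465), np.float64(1.8): np.int64(45), np.float64(1.9): np.int64(0), np.float64(2.0): np.int64(0)}
```

View pics/s5c.png

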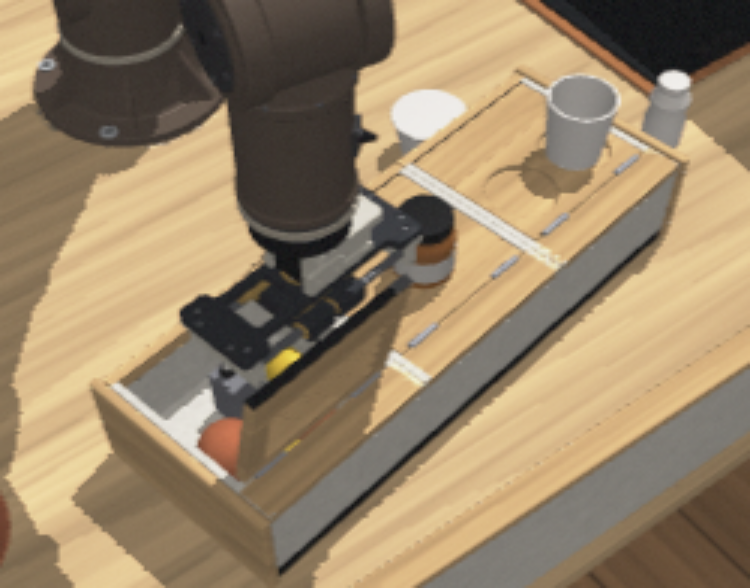

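The lid stands at θ≈1.75–1.8 with no force on the fingers. I'll withdraw straight back and up, then check.

Call:
carry_out(
  plan=[
    [-1.5,-0.3,0,0,0],
    [-4,-0.8,0,0,0],
    [-7,-1.4,0,0,0],
    [-10,-2.5,0.5,0,0],
    [-13,-4.5,1.5,0,0],
    [-16,-7,3,0,0],
    [-19,-10,4,0,0],
    [-21,-13,4,0,0],
    [-21,-13,4,0,0],
    [-21,-13,4,0,0],
    [-21,-13,4,0,0],
    [-21,-13,4,0,0],
    [-21,-13,4,0,0],
  ],
)

```text
clock: 9.95
position: [0.4315, -0.2955, 0.3649]
ee_rot: [-3.128, -0.278, 0.007]
force: [0.5, 0.9, 0.1]
width: 0.006
```

```bash
python3 chk.py s6
python3 - <<'E'
from h import *
z=np.load('pics/top1.npz');p,d=grab('top','top2.png');X=cloud('top',d)
# neighbour lids / objects: change in height, shown by region in lid axes
L=(z['X']-F)@np.stack([ex,ey,[0,0,1]],1);D=X[...,2]-z['X'][...,2]
for nm,lo,hi in(('plain',.11,.28),('cups',.31,.48)):
    k=(L[...,0]>.0)&(L[...,0]<.165)&(L[...,1]>lo)&(L[...,1]<hi)&(abs(L[...,2])<.01);print(nm,k.sum(),np.percentile(D[k],[2,50,98]).round(4))
print('changed px', [(int(a),int(b)) for a,b in zip(*np.nonzero(cv2.erode(((abs(D)>.02)&(L[...,1]>.1)&(d>0)).astype(np.uint8),np.ones((3,3)))))][:10])
cv2.imwrite('pics/both.png',np.hstack([cv2.imread('pics/s6c.png')[:, :640:1],]))
E
```

```text
s -0.06610635004653964 lat -0.08982503755974725 tipz 0.29943150503432475 [0.4813089  0.88035179 0.10049343]
{np.float64(0.0): np.int64(0), np.float64(0.1): np.int64(0), np.float64(0.2): np.int64(0), np.float64(0.3): np.int64(0), np.float64(0.4): np.int64(0), np.float64(0.5): np.int64(0), np.float64(0.6): np.int64(0), np.float64(0.7): np.int64(0), np.float64(0.8): np.int64(0), np.float64(0.9): np.int64(0), np.float64(1.0): np.int64(0), np.float64(1.1): np.int64(0), np.float64(1.2): np.int64(0), np.float64(1.3): np.int64(0), np.float64(1.4): np.int64(0), np.float64(1.5): np.int64(0), np.float64(1.6): np.int64(0), np.float64(1.7): np.int64(140), np.float64(1.8): np.int64(306), np.float64(1.9): np.int64(3), np.float64(2.0): np.int64(0)}
plain 2447 [-0.0101  0.0001  0.0098]
cups 2472 [-0.01   -0.0001  0.0099]
changed px [(317, 307), (318, 307), (319, 306), (319, 307), (320, 306), (320, 307), (321, 306), (321, 307), (321, 308), (322, 305)]
```

View pics/s6c.png

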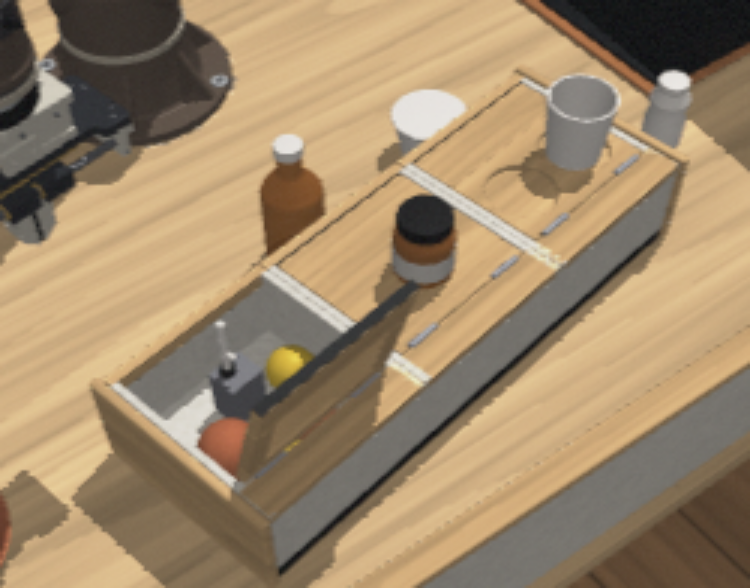

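The lid leans open at θ≈1.80 without support. The neighbouring lids are unchanged and everything is standing, so I'm handing in.

```bash
python3 -c "
from cell import arm
print(arm.sign_off())"
```

```text
the job is handed in; nothing more can be done
None
```

The louvred locker is open: its lid leans back by itself at about 1.8 rad, with the robot clear and touching nothing. I handed the job in at about 10 s.

- **Press:** I pressed the front rail of the lid with closed fingertips, about 4–5 mm down at roughly 7 N. The catch let go and the lid sprang to about 0.48 rad.
- **Push:** I pushed the free edge up and back with the fingertips only. The push reached about 16 N at first because the edge dragged on the finger. Lifting faster than the edge rose brought it down to about 2 N.
- **Last checks:** The median height of the two neighbouring lids had not changed, and in the last picture the jar, both bottles, the pot and the tumbler stood as before. The fruit bowl was mostly outside that picture, but the arm never came near it.
- **Change check:** The before/after height comparison listed pixels near the robot's base. They look like the arm's own changed position, but I only printed the first ten, so that check was not complete.

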